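# Free the washed instrument basket and hold it over the bath to drain

## Robot

A 6-joint arm with a two-finger parallel gripper is mounted at the origin on the work surface. World frame = base frame: x ahead of the robot, y to its left, z up, the work surface at z = 0. Lengths are in m, angles in rad, forces in N, time in s.
With the tool pointing down it reaches from about 0.425 to 0.95 m from the base axis. Payload 3.5 kg.
Tool frame: the origin (TCP) lies at the very end of the fingers, on their centre line; the grasp point (between the pads) lies 19 mm behind it (ctrl.grip_point_offset is the distance from the TCP to the grasp point, in m); z points along the fingers, y is the line along which they close (so a half turn about z gives the same grasp; the last joint's range is limited). The gripper opens to 85 mm and grips with 20 to 120 N. Pads are 22 mm wide; open, the fingers measure 114 mm over their backs; the gripper's body (76 mm by 85 mm) begins 54 mm behind the grasp point. The pads swing forward as they close: fully open they stand 13 mm farther back than shut.
Start: joints at [1.063, 0.286, 1.577, -0, 1.279, -0.15], TCP at [0.236, 0.632, 0.231] pointing down, gripper open.
Joint ranges: [-2.77, 2.77], [-0.9, 2.22], [0.21, 2.48], [-1.53, 4.67], [0.24, 2.81], [-2.84, 2.84]. Speed limits (rad/s): [2.79, 2.79, 3.14, 3.14, 3.14, 3.14].

## Interface

Orientations are given as a unit quaternion [x, y, z, w].
In Python, from plant import ctrl gives the robot as it stands. The module is installed in compiled form; this text tells all that it offers.
- The arm moves only by the shell command python3 -m pendant 'ROWS' [OPENING] [FORCE]. ROWS is JSON, a list of rows, each an object of numbers: "dx", "dy", "dz": the shift along the tool's x, y, z in cm; "twist": the turn about the tool's z in degrees. A call has 1 to 10 rows; each row is the pose to reach, as a shift and turn from the pose commanded when the call began, along the tool's axes at that moment; what a row does not reach only later rows make up. A row lasts 1/8 s, in which the tool goes at most 62.5 mm and 10.7 degrees, less where a joint would pass 70% of its speed; a pose out of reach is approached as far as the arm can. A call with a gripper value outside its range is refused whole. OPENING is the opening in per cent of the stroke, from 0 (shut) to 100 (fully open), set as the call begins (- or left out, the last holds). The fingers move at their own pace and stop on an object; FORCE is the grip in N (left out, the last holds). Time passes only in rows, so rows that repeat a pose let the fingers close. It gives the time, the measured TCP pose, the force, the opening and the grip force at its end, in the units of the state.
- ctrl.get_state(): the state, without advancing time (a new reading comes with each control period).
- ctrl.read_camera(name): name is "side" or "top" or "wrist"; returns a dict with "img" (384x512x3 uint8, red, green, blue), "depth" (384x512 float32, m along the optical axis (not along the pixel's ray), 0 where there is no reading), "camera_matrix" (3x3 intrinsics, pixels), "xyz" and "rotation" of the camera in the world; the wrist camera has in their place "tool_from_camera" (4x4, takes a point from camera to tool coordinates, whose origin is the TCP and whose axes are the flange's). Camera axes: x right, y up, looking along -z (the intrinsics and any distortion apply to the point x, -y, -z); pixel columns grow to the right and rows downward; lengths in m; the calibration is good to about 2 mm. A picture is of the moment at which its call begins: read the wrist's pose just before it.
- ctrl.sign_off(): hands the job in; it is judged then, once.
The state is a dict: "time": time; "qpos": joint angles; "dq": joint speeds; "joint_efforts": joint torques, N m; "eef_pos": TCP position; "tcp_rot": TCP orientation; "contact_force": force on the tool from outside, world axes, zero at the start; "wrist_torque": the same for the moment, N m; "opening": opening from 0.0 (shut) to 1.0 (fully open); "finger_force": force on a finger pad.
Only numpy, scipy, OpenCV 4.12 (cv2) and the standard library are available. Lean on these libraries where they do the work, as an engineer would, in place of code of your own. Each camera call takes 0.05 s, during which the arm holds its last target. There are 200 camera calls.

## Task

The basket of instruments is barred in the steel washing bath by a hold-down. Wind the handwheel anticlockwise (seen from above) by its crank knob until the hold-down is drawn fully back against its stop, then lift the basket by its handle bar straight up, with its instruments in it, and hold it level and still over the middle of the bath to drain, its feet about 5 cm above the bath's rim. Finish while still holding it there: do not put it down or let go, and leave the other things on the table where they stand.

Things in the scene. Friction and masses are not known exactly. Their poses are not given: they have to be found in the camera images.
- bath: Fixed open steel washing bath, outside 162 (x) x 242 (y) mm, rim 95 mm above the table, walls 6 mm, inner floor 30 mm above the table. Origin: centre of the tank's underside, on the table; z up, y along the tank's long side. At its +y end (y 155 to 255 mm, x -45 to 45 mm) stands a white drive housing 128 mm high with a handwheel lying flat on top.
- wheel (a joint): Angle of the handwheel (rad) about its vertical axis; grows anticlockwise seen from above; 0 to 8.64, 8.64 at the stop; starts between 0 and 2.8. Geared to the hold-down: 40 mm per turn (6.366 mm per rad). It takes about 0.1 N m, stays where it is left and cannot pass its stop.
- jaw (a joint): Travel of the hold-down (m) along the bath's +y, away from the basket: 0 to 0.055; at 0.055 the dark collar on its bar touches the housing (the stop). It moves only with the wheel. At the start it covers 15 to 33 mm of the basket's +y end.
- wheel_axis (a point): Point on the handwheel's vertical axis, at (0, 205, 163) mm in the bath's frame, level with the middle of the crank knob. The wheel is a flat disc 115 mm across, its top 142 mm above the table.
- knob (a point): Middle of the upright crank knob, 163 mm above the table: a black round knob 22 mm across and 42 mm high (142 to 184 mm above the table) that spins freely on its pin, 45 mm from the wheel's axis; at wheel angle 0 it lies towards the bath's -y. Its frame spins, so use only the position.
- jaw_tip (a point): Middle of the hold-down foot's leading edge, at the foot's underside (110 mm above the table); the foot is a steel plate 80 mm wide (x), 6 mm thick, on a bar 18 mm wide that runs to the housing, top 122 mm (collar 130 mm) above the table.
- basket: Loose wire basket 130 (x) x 210 (y) mm standing on 15 mm feet in the bath, rim 75 mm above its feet; 0.3 to 0.6 kg. Origin: centre of the underside of its feet; z up, y along its long side. With its load its centre of mass lies within about 10 mm of the origin in x and y. It has about 10 mm play to the tank walls.
- basket_grip (a point): Centre of the basket's handle bar, 128 mm above the basket's feet: a square steel bar 14 x 14 mm, 130 mm long along the basket's x, between two uprights 120 mm apart; bare 14 mm thick along the basket's y; 46 mm free between the basket's rim and the bar.
- tweezers: Loose tweezers in the basket, 140 mm long along their y, 8 mm high. Origin: middle of the underside.
- needle_holder: Loose scissor-shaped needle holder in the basket, 150 mm long along its y, about 58 mm wide at the finger rings, 7 mm high. Origin: middle of the underside.
- jar: Bystander: closed jar, 64 mm across, 75 mm high; loose, to be left alone. Origin: centre of its underside.
- bowl: Bystander: round steel bowl, 110 mm across, 45 mm high; loose, to be left alone. Origin: centre of its underside.
- carton: Bystander: small cardboard carton 70 x 110 x 45 mm; loose, to be left alone. Origin: centre of its underside.
- clamp: Bystander: scissor-shaped steel clamp, 160 mm long, lying on the table; loose, to be left alone. Origin: centre of its underside.
- can: Bystander: aerosol can, 54 mm across, 150 mm high; loose, to be left alone. Origin: centre of its underside.
- sprayer: Bystander: hand sprayer with trigger, 76 mm across, 213 mm high; loose, to be left alone. Origin: centre of its underside.
Things that resemble listed ones, but are neither listed nor needed, are in the scene too. Leave any red or turquoise look-alike of the basket alone.

How it is judged:
By the outcome, as a careful person would: the job done as asked, in the order asked, and still so for the second after the job is handed in, while the arm keeps its last pose, push and grip.
It also fails if it takes over 64 s, if anything falls off the work surface, if the arm or the gripper's body presses on something with over 40 N, if the wrist force passes 120 N, or if a joint passes its speed limit or range.

## Working session

There is one attempt and no reset: what is moved stays moved. The work goes in short steps, Python scripts to look and compute and a shell command to move; the robot and the scene stay as the last step left them, time stands still between calls to the robot, and variables do not carry over. Pictures are saved under pics/ and viewed, at most 10 in all, crops included, and the job is handed in when it is done.

```bash
mkdir -p pics; cat > h.py <<'E'
import numpy as np, cv2
from plant import ctrl
from scipy.spatial.transform import Rotation as R
def shot(name):
    s=ctrl.get_state(); c=ctrl.read_camera(name)
    if 'xyz' in c:
        r=np.array(c['rotation'],float); r=r if r.shape==(3,3) else R.from_quat(r).as_matrix(); t=np.array(c['xyz'])
    else:
        T=np.array(c['tool_from_camera']); q=R.from_quat(s['tcp_rot']).as_matrix()
        r=q@T[:3,:3]; t=q@T[:3,3]+np.array(s['eef_pos'])
    np.savez('%s.npz'%name,img=c['img'],depth=c['depth'],K=c['camera_matrix'],r=r,t=t); return c
def ld(name): return np.load('%s.npz'%name)
def cloud(d):
    v,u=np.mgrid[:384,:512]; K=d['K']; z=d['depth']
    p=np.stack([(u-K[0,2])/K[0,0]*z,-(v-K[1,2])/K[1,1]*z,-z],-1)
    return p@d['r'].T+d['t']
def onz(d,u,v,z):
    K=d['K']; a=d['r']@np.array([(u-K[0,2])/K[0,0],-(v-K[1,2])/K[1,1],-1]); return d['t']+a*(z-d['t'][2])/a[2]
E
python3 - <<'E'
from h import *
ims=[]
for n in('top','side'):
    c=shot(n); ims.append(c['img']); print(n,c.keys(),c['xyz'],c['rotation'])
cv2.imwrite('pics/a.png',cv2.resize(ims[0],(800,600),interpolation=cv2.INTER_CUBIC)[...,::-1])
cv2.imwrite('pics/b.png',cv2.resize(ims[1],(800,600),interpolation=cv2.INTER_CUBIC)[...,::-1])
print(ctrl.get_state())
E
```

```text
top dict_keys(['img', 'depth', 'camera_matrix', 'xyz', 'rotation']) [0.26250237 0.05231511 1.39126598] [-0.04457267  0.05263686  0.71152253 -0.69926985]
side dict_keys(['img', 'depth', 'camera_matrix', 'xyz', 'rotation']) [ 0.23298929 -0.66931567  0.93810922] [ 0.35550208 -0.05271919 -0.14118994  0.92244477]
{'time': 0.1, 'qpos': array([ 1.06296519e+00,  2.87119788e-01,  1.57804504e+00, -3.02634098e-05,
        1.27859850e+00, -1.50033868e-01]), 'dq': array([ 0.00084964, -0.00204744, -0.00214447, -0.00085021,  0.00024177,
        0.00042827]), 'joint_efforts': array([ 3.45040498e-04, -4.07295585e+01, -2.93698883e+01, -1.37223133e-04,
        3.40501261e-03, -2.57022657e-05]), 'eef_pos': array([0.23609827, 0.63172182, 0.2300492 ]), 'tcp_rot': array([ 1.77941485e-01,  9.84040472e-01, -1.03182599e-03, -3.36889632e-04]), 'contact_force': array([-0.63210314,  1.06135732,  0.02253796]), 'wrist_torque': array([ 0.02708931,  0.03556143, -0.01991225]), 'finger_force': 0.0, 'opening': 0.9974141139881759}
```

View pics/a.png

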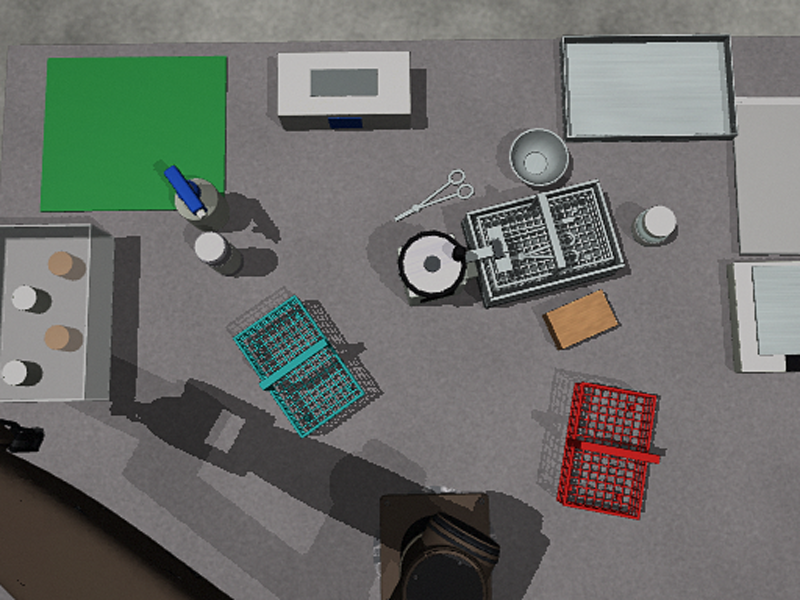

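View pics/b.png

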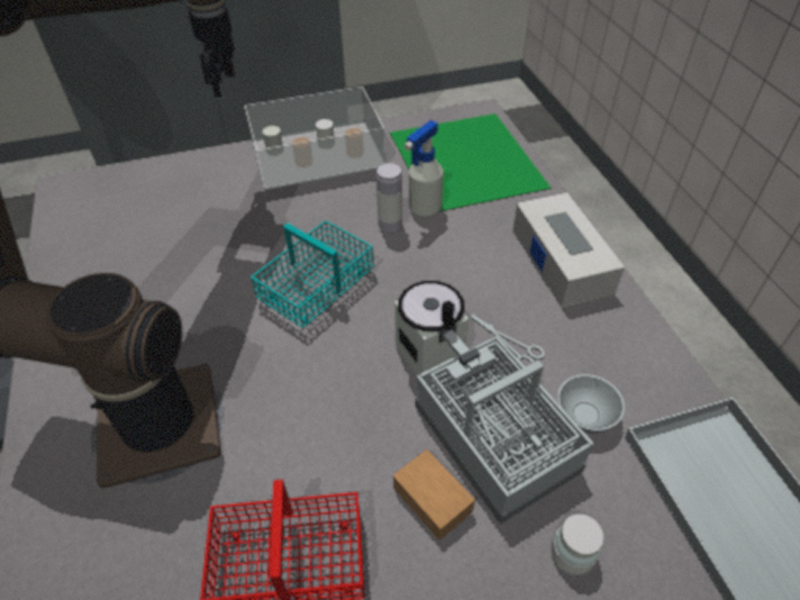

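Basket candidates in the top picture: steel one in the bath (545,242), red (610,450) and turquoise (300,365). I choose the steel one, which is in the bath with the housing and handwheel (432,263) and has the hold-down over its end. I'll check it in a close crop.

```bash
python3 - <<'E'
from h import *
d=ld('top'); im=d['img'][105:209,246:406]
cv2.imwrite('pics/c.png',cv2.resize(im,(800,520),interpolation=cv2.INTER_CUBIC)[...,::-1])
P=cloud(d)
p=P[105:209,246:406]; h=p[...,2]
# wheel disc points
m=(h>.136)&(h<.148)&(np.arange(246,406)[None,:]<305)
q=p[m]; c,rr=cv2.minEnclosingCircle((q[:,:2]*1000).astype(np.float32)); print('wheel',c,rr,m.sum(),q.mean(0))
m=(h>.15)&(h<.2)&(np.arange(246,406)[None,:]<305); print('knob',p[m].mean(0),m.sum(), 0 if not m.any() else p[m].max(0))
m=(h>.087)&(h<.101); q=p[m]; print(m.sum())
print('rim rect',cv2.minAreaRect((q[:,:2]*1000).astype(np.float32)))
m=(h>.15)&(h<.2)&(np.arange(246,406)[None,:]>330); q=p[m]; print('bar',m.sum(),q.mean(0),cv2.minAreaRect((q[:,:2]*1000).astype(np.float32)))
E
```

```text
wheel (487.35968017578125, -0.42119911313056946) 56.85064697265625 1331 [0.486387   0.00173654 0.14074983]
knob [ 0.4977238  -0.04224042  0.17931575] 65 [ 0.50944821 -0.03390365  0.18977058]
823
rim rect ((520.440185546875, -134.6028289794922), (162.82183837890625, 376.2275390625), 13.799979209899902)
bar 315 [ 0.53539549 -0.19649237  0.16362987] ((535.9756469726562, -197.04759216308594), (128.87066650390625, 15.315853118896484), 13.458003997802734)
```

View pics/c.png

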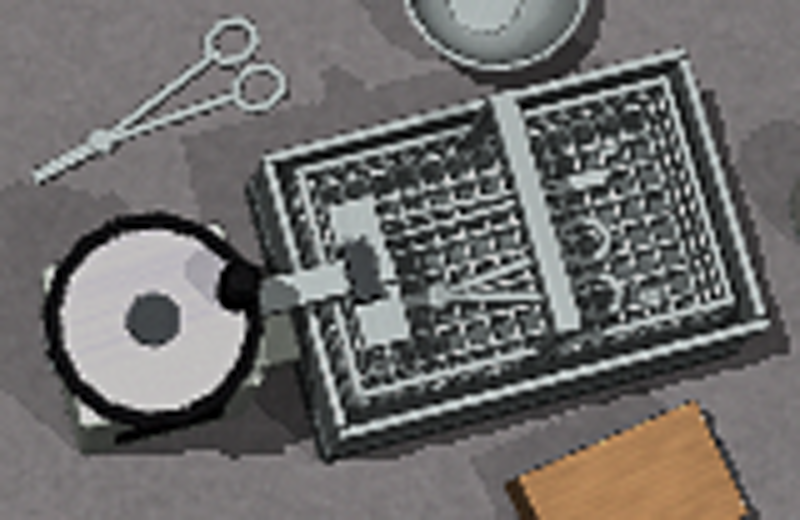

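The crop confirms it: steel basket in the tank, its handle bar from (500,95) to (568,325). The foot covers its left end at (370,270) and the knob is at (240,285), i.e. the wheel angle is about 0. The bath's yaw is about 13.8° and the wheel axis is near (0.487, 0.000). First move: swing over the wheel and align the tool's y with the bath's y.

```bash
python3 -m pendant '[{"dx":-4,"dy":-4.5,"dz":-1,"twist":-4},{"dx":-8,"dy":-9,"dz":-2,"twist":-8},{"dx":-12,"dy":-13.5,"dz":-3,"twist":-12},{"dx":-16,"dy":-18,"dz":-3,"twist":-16},{"dx":-20,"dy":-22.5,"dz":-3,"twist":-20},{"dx":-24,"dy":-27,"dz":-3,"twist":-24},{"dx":-28,"dy":-31.5,"dz":-3,"twist":-28},{"dx":-32,"dy":-36,"dz":-3,"twist":-32},{"dx":-36,"dy":-40.5,"dz":-3,"twist":-34.3},{"dx":-40,"dy":-45,"dz":-3,"twist":-34.3}]' 100 30
cat >> h.py <<'E'
yaw=np.deg2rad(13.7)
def tgt(p):
    s=ctrl.get_state(); q=R.from_quat(s['tcp_rot']).as_matrix()
    d=q.T@(np.array(p)-s['eef_pos'])*100; b=np.degrees(np.arctan2(q[1,1],q[0,1]))
    print('move cm',d.round(2),'tool y dir',b.round(2),'t',s['time'],'F',np.round(s['contact_force'],1))
E
python3 -c "
from h import *
tgt([.498,-.044,.26])"
```

```text
time: 1.35
eef_pos: [0.4535, 0.0688, 0.2611]
tcp_rot: [-0.12, 0.993, 0.0, 0.0]
contact_force: [-0.5, 0.9, 0.7]
opening: 0.998
finger_force: 0.0
move cm [ -1.63 -12.01   0.11] tool y dir 103.81 t 1.35 F [-0.5  0.9  0.7]
```

```bash
python3 -m pendant '[{"dx":-0.8,"dy":-4},{"dx":-1.6,"dy":-8},{"dx":-1.6,"dy":-8},{"dx":-1.6,"dy":-8}]'
python3 - <<'E'
from h import *
c=shot('wrist'); print(c['tool_from_camera']); d=ld('wrist')
cv2.imwrite('pics/w.png',d['img'][...,::-1])
P=cloud(d)
def rep(n,m):
    q=P[m]; print(n,m.sum(),q.mean(0) if len(q) else '',cv2.minEnclosingCircle((q[:,:2]*1000).astype(np.float32)) if len(q)>3 else '')
near=np.hypot(P[...,0]-.487,P[...,1])<.07
rep('disc',near&(P[...,2]>.137)&(P[...,2]<.147)); rep('knobtop',near&(P[...,2]>.179)&(P[...,2]<.19))
E
```

```text
[[-1.82289139e-04  9.65102312e-01  2.61873050e-01  6.56707200e-02]
 [ 9.99999922e-01  2.67371889e-04 -2.89270331e-04 -1.88983166e-03]
 [-3.49192957e-04  2.61872977e-01 -9.65102286e-01 -1.42715427e-01]
 [ 0.00000000e+00  0.00000000e+00  0.00000000e+00  1.00000000e+00]]
disc 12186 [ 4.81250374e-01 -7.09519343e-05  1.40554331e-01] ((485.97283935546875, -1.6094619035720825), 57.163330078125)
knobtop 523 [ 0.49720183 -0.04357188  0.18259809] ((498.11181640625, -44.40208435058594), 10.572524070739746)$[0]: bad value
```

View pics/w.png

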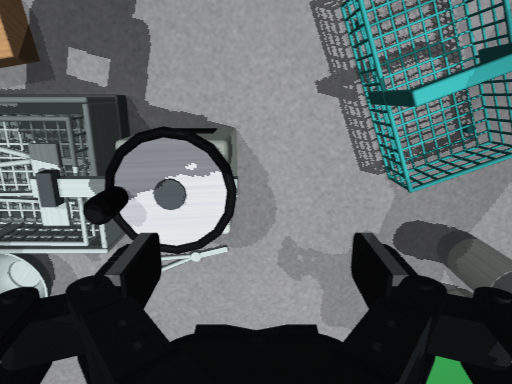

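The wrist view shows the wheel centre at (170,193) and the knob at (105,205), which measures (0.498,-0.044); the basket and bar are to the left. That call was refused, so I'll give all four keys in every row.

```bash
python3 -m pendant '[{"dx":-0.6,"dy":-4,"dz":0,"twist":0},{"dx":-1.2,"dy":-8,"dz":0,"twist":0},{"dx":-1.6,"dy":-12,"dz":0,"twist":0},{"dx":-1.6,"dy":-12.05,"dz":2,"twist":0},{"dx":-1.6,"dy":-12.05,"dz":4,"twist":0},{"dx":-1.6,"dy":-12.05,"dz":4,"twist":0}]'
python3 -c "
from h import *
tgt([.4981,-.0444,.149])"
```

```text
time: 2.15
eef_pos: [0.4962, -0.042, 0.219]
tcp_rot: [-0.12, 0.993, 0.001, -0.002]
contact_force: [0.7, 0.1, -0.5]
opening: 1.002
finger_force: 0.0
move cm [-0.15 -0.29  7.  ] tool y dir 103.79 t 2.15 F [ 0.7  0.1 -0.5]
```

```bash
python3 -m pendant '[{"dx":-0.15,"dy":-0.25,"dz":2.5,"twist":0},{"dx":-0.15,"dy":-0.25,"dz":5,"twist":0},{"dx":-0.15,"dy":-0.25,"dz":7,"twist":0},{"dx":-0.15,"dy":-0.25,"dz":7,"twist":0},{"dx":-0.15,"dy":-0.25,"dz":7,"twist":0}]'
python3 -c "
from h import *
tgt([.4981,-.0444,.149])"
```

```text
time: 2.78
eef_pos: [0.5006, -0.0446, 0.1528]
tcp_rot: [-0.12, 0.993, -0.0, 0.001]
contact_force: [0.0, 0.4, -0.0]
opening: 0.999
finger_force: 0.0
move cm [0.24 0.08 0.38] tool y dir 103.82 t 2.775 F [ 0.   0.4 -0. ]
```

```bash
python3 -m pendant '[{"dx":0.1,"dy":0,"dz":0.3,"twist":0},{"dx":0.1,"dy":0,"dz":0.3,"twist":0},{"dx":0.1,"dy":0,"dz":0.3,"twist":0},{"dx":0.1,"dy":0,"dz":0.3,"twist":0},{"dx":0.1,"dy":0,"dz":0.3,"twist":0},{"dx":0.1,"dy":0,"dz":0.3,"twist":0}]' 0 30
python3 - <<'E'
from h import *
tgt([.4981,-.0444,.149])
a=.02; s=np.arange(15,526,15)
for k in s:
    t=np.deg2rad(k); print(k, (-4.5*(np.sin(t+a)-np.sin(a))).round(2), (-4.5*(np.cos(t+a)-np.cos(a))).round(2),end=' | ')
E
```

```text
time: 3.52
eef_pos: [0.4985, -0.0431, 0.1489]
tcp_rot: [-0.12, 0.993, 0.002, -0.0]
contact_force: [-2.5, 6.1, 3.5]
opening: 0.237
finger_force: 29.5
move cm [ 0.07 -0.12 -0.01] tool y dir 103.77 t 3.525 F [-2.5  6.1  3.5]
15 -1.16 0.18 | 30 -2.24 0.65 | 45 -3.15 1.38 | 60 -3.85 2.33 | 75 -4.28 3.42 | 90 -4.41 4.59 | 105 -4.23 5.75 | 120 -3.76 6.83 | 135 -3.03 7.74 | 150 -2.08 8.44 | 165 -0.99 8.87 | 180 0.18 9.0 | 195 1.34 8.82 | 210 2.42 8.35 | 225 3.33 7.62 | 240 4.03 6.67 | 255 4.46 5.58 | 270 4.59 4.41 | 285 4.41 3.25 | 300 3.94 2.17 | 315 3.21 1.25 | 330 2.26 0.56 | 345 1.17 0.13 | 360 0.0 -0.0 | 375 -1.16 0.18 | 390 -2.24 0.65 | 405 -3.15 1.38 | 420 -3.85 2.33 | 435 -4.28 3.42 | 450 -4.41 4.59 | 465 -4.23 5.75 | 480 -3.76 6.83 | 495 -3.03 7.74 | 510 -2.08 8.44 | 525 -0.99 8.87 |
```

```bash
python3 -m pendant '[{"dx":-1.15,"dy":0.2,"dz":0,"twist":0},{"dx":-2.25,"dy":0.65,"dz":0,"twist":0},{"dx":-3.15,"dy":1.4,"dz":0,"twist":0},{"dx":-3.85,"dy":2.35,"dz":0,"twist":0},{"dx":-4.3,"dy":3.4,"dz":0,"twist":0},{"dx":-4.4,"dy":4.6,"dz":0,"twist":0},{"dx":-4.4,"dy":4.6,"dz":0,"twist":0},{"dx":-4.4,"dy":4.6,"dz":0,"twist":0}]'
cat >> h.py <<'E'
def wh():
    s=ctrl.get_state(); v=np.array(s['eef_pos'][:2])-[.4867,-.001]; y=np.deg2rad(13.8)
    print('wheel deg',(np.degrees(np.arctan2(v[1],v[0]))-13.8+90)%360,'rad mm',np.hypot(*v)*1000)
E
python3 -c "
from h import *
wh()"
```

```text
time: 4.53
eef_pos: [0.5297, 0.0104, 0.1489]
tcp_rot: [-0.12, 0.993, 0.0, -0.001]
contact_force: [-5.6, 1.0, 4.9]
opening: 0.247
finger_force: 29.7
wheel deg 91.09394693280471 rad mm 44.490636880827175
```

```bash
python3 -m pendant '[{"dx":0.2,"dy":1.15,"dz":0,"twist":0},{"dx":0.65,"dy":2.25,"dz":0,"twist":0},{"dx":1.4,"dy":3.15,"dz":0,"twist":0},{"dx":2.35,"dy":3.85,"dz":0,"twist":0},{"dx":3.4,"dy":4.3,"dz":0,"twist":0},{"dx":4.6,"dy":4.4,"dz":0,"twist":0},{"dx":5.75,"dy":4.25,"dz":0,"twist":0},{"dx":6.85,"dy":3.75,"dz":0,"twist":0},{"dx":7.75,"dy":3.05,"dz":0,"twist":0},{"dx":8.45,"dy":2.1,"dz":0,"twist":0}]'
python3 -c "
from h import *
wh()"
```

```text
time: 5.78
eef_pos: [0.442, 0.0113, 0.1489]
tcp_rot: [-0.12, 0.993, 0.001, -0.001]
contact_force: [0.4, 2.7, 5.3]
opening: 0.24
finger_force: 30.0
wheel deg 240.77867388848767 rad mm 46.32489849462285
```

```bash
python3 -m pendant '[{"dx":0.4,"dy":-1.1,"dz":0,"twist":0},{"dx":0.55,"dy":-2.25,"dz":0,"twist":0},{"dx":0.4,"dy":-3.4,"dz":0,"twist":0},{"dx":-0.1,"dy":-4.5,"dz":0,"twist":0},{"dx":-0.8,"dy":-5.4,"dz":0,"twist":0},{"dx":-1.75,"dy":-6.1,"dz":0,"twist":0},{"dx":-2.85,"dy":-6.55,"dz":0,"twist":0},{"dx":-4.05,"dy":-6.65,"dz":0,"twist":0},{"dx":-5.2,"dy":-6.5,"dz":0,"twist":0},{"dx":-6.25,"dy":-6,"dz":0,"twist":0}]'
python3 -c "
from h import *
wh()"
```

```text
time: 7.02
eef_pos: [0.5169, -0.0324, 0.1489]
tcp_rot: [-0.12, 0.993, 0.001, -0.002]
contact_force: [-4.4, 0.9, 8.7]
opening: 0.24
finger_force: 30.2
wheel deg 30.078399904257253 rad mm 43.53701939940262
```

```bash
python3 -m pendant '[{"dx":-0.9,"dy":0.75,"dz":0,"twist":0},{"dx":-1.6,"dy":1.7,"dz":0,"twist":0},{"dx":-2.05,"dy":2.75,"dz":0,"twist":0},{"dx":-2.15,"dy":3.95,"dz":0,"twist":0},{"dx":-2,"dy":5.1,"dz":0,"twist":0},{"dx":-1.5,"dy":6.2,"dz":0,"twist":0},{"dx":-1.5,"dy":6.2,"dz":0,"twist":0},{"dx":-1.5,"dy":6.2,"dz":0,"twist":0}]'
python3 -c "
from h import *
wh()"
```

```text
time: 8.02
eef_pos: [0.5173, 0.0323, 0.1489]
tcp_rot: [-0.12, 0.993, 0.001, -0.001]
contact_force: [-0.7, 1.8, 7.2]
opening: 0.244
finger_force: 30.1
wheel deg 123.564864088316 rad mm 45.211014155954345
```

```bash
python3 -m pendant '[{"dx":0.35,"dy":0.5,"dz":0,"twist":0},{"dx":0.75,"dy":0.9,"dz":0,"twist":0},{"dx":0.75,"dy":0.9,"dz":0,"twist":0}]'; python3 -c "
from h import *
wh()"
python3 -m pendant '[{"dx":0.2,"dy":0.18,"dz":0,"twist":0},{"dx":0.2,"dy":0.18,"dz":0,"twist":0}]'; python3 -c "
from h import *
wh()"
```

```text
time: 8.4
eef_pos: [0.509, 0.0387, 0.1489]
tcp_rot: [-0.12, 0.993, 0.0, 0.001]
contact_force: [3.0, 1.5, 5.2]
opening: 0.241
finger_force: 30.0
wheel deg 136.89240823679415 rad mm 45.51452141873067
time: 8.65
eef_pos: [0.5089, 0.0388, 0.149]
tcp_rot: [-0.12, 0.993, -0.001, 0.004]
contact_force: [9.6, -2.4, 0.2]
opening: 0.239
finger_force: 29.7
wheel deg 137.06512568913308 rad mm 45.51974578316848
```

The force rises while the tool stays put, so this looks like the stop. I'll push slightly more to confirm, then ease off and release.

```bash
python3 -m pendant '[{"dx":0.25,"dy":0.2,"dz":0,"twist":0},{"dx":0.25,"dy":0.2,"dz":0,"twist":0}]'; python3 -c "
from h import *
wh()"
python3 -m pendant '[{"dx":-0.15,"dy":-0.12,"dz":0,"twist":0},{"dx":-0.15,"dy":-0.12,"dz":0,"twist":0},{"dx":-0.15,"dy":-0.12,"dz":0,"twist":0}]' 100 
python3 -m pendant '[{"dx":0,"dy":0,"dz":-3,"twist":0},{"dx":0,"dy":0,"dz":-6,"twist":0},{"dx":0,"dy":-5,"dz":-8,"twist":0},{"dx":0,"dy":-5,"dz":-8,"twist":0}]'
python3 - <<'E'
from h import *
shot('wrist'); d=ld('wrist')
P=cloud(d)
# bath-frame via wheel axis
w=np.array([.4867,-.001]); y=np.deg2rad(13.8); ex=np.array([np.cos(y),np.sin(y)]); ey=np.array([-np.sin(y),np.cos(y)])
c=(P[...,:2]-w); bx=c@ex*1000; by=c@ey*1000+205; z=P[...,2]*1000
m=(z>105)&(z<127)&(abs(bx)<45)&(by<150)&(by>20); print('hold-down y',by[m].min() if m.any() else None,m.sum())
m=(z>176)&(z<190)&(abs(by-205)<60)&(abs(bx)<60); print('knob',bx[m].mean(),by[m].mean(),m.sum())
m=(z>150)&(z<175)&(abs(bx)<70)&(by<60)&(by>-60); q=np.stack([bx[m],by[m]],1).astype(np.float32); print('bar',m.sum(),q.mean(0),z[m].mean(),cv2.minAreaRect(q))
shot('top'); im=ld('top')['img'][105:209,246:406]
cv2.imwrite('pics/d.png',np.hstack([cv2.resize(im,(480,312)),cv2.resize(d['img'],(320,240)) if 0 else cv2.resize(d['img'],(320,312))])[...,::-1])
E
```

```text
time: 8.9
eef_pos: [0.5087, 0.0388, 0.1491]
tcp_rot: [-0.12, 0.993, -0.003, 0.008]
contact_force: [17.7, -5.4, -5.9]
opening: 0.239
finger_force: 29.8
wheel deg 137.25921096050735 rad mm 45.52836039401022
time: 9.28
eef_pos: [0.5038, 0.0402, 0.1471]
tcp_rot: [-0.12, 0.993, 0.001, -0.002]
contact_force: [-0.2, -0.6, -0.0]
opening: 0.864
finger_force: 0.0
time: 9.78
eef_pos: [0.5183, -0.0107, 0.2303]
tcp_rot: [-0.119, 0.993, -0.001, 0.002]
contact_force: [0.3, -0.5, -0.2]
opening: 0.996
finger_force: 0.0
hold-down y 102.30441876102076 2214
knob 29.461756013732714 234.92751192229204 843
bar 1023 [41.24632   7.706457] 158.1253171446707 ((31.321239471435547, 7.4998087882995605), (6.563931465148926, 68.95713806152344), 86.5158462524414)
```

View pics/d.png

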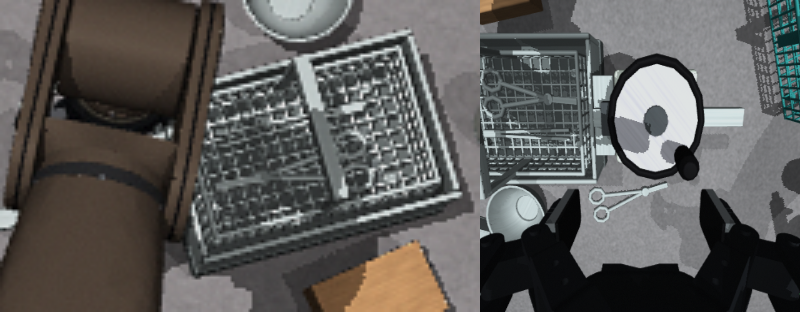

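Image: the foot has left the basket entirely and sits at (600,90) in the right half, by the housing. The knob is at (687,162), which measures 135.4°, so 8.64 rad. The bar measures about 3–8 mm in bath y, so I'll move above it and measure again.

```bash
python3 -m pendant '[{"dx":0.2,"dy":-3,"dz":-3,"twist":0},{"dx":0.5,"dy":-8,"dz":-3,"twist":0},{"dx":1,"dy":-13,"dz":-3,"twist":0},{"dx":2.5,"dy":-18,"dz":-3,"twist":0},{"dx":2.8,"dy":-18.4,"dz":-3,"twist":0},{"dx":2.8,"dy":-18.4,"dz":-3,"twist":0},{"dx":2.8,"dy":-18.4,"dz":-3,"twist":0}]'
cat > m.py <<'E'
from h import *
shot('wrist'); d=ld('wrist'); P=cloud(d)
w=np.array([.4867,-.001]); y=np.deg2rad(13.8); ex=np.array([np.cos(y),np.sin(y)]); ey=np.array([-np.sin(y),np.cos(y)])
c=(P[...,:2]-w); bx=c@ex*1000; by=c@ey*1000+205; z=P[...,2]*1000
m=(z>161)&(z<172)&(abs(bx)<80)&(by<40)&(by>-30); q=np.stack([bx[m],by[m]],1).astype(np.float32); print('bar',m.sum(),np.median(q,0),z[m].mean(),cv2.minAreaRect(q))
ce=(q.min(0)+q.max(0))/2; print('centre bath',ce)
m=(z>104)&(z<126)&(abs(bx)<42)&(by<150)&(by>60); print('foot tip pct',np.percentile(by[m],[0,2,10,50]) if m.any() else 0)
m=(z>90)&(z<100)&(abs(bx)<95)&(by<130)&(by>-140);q=np.stack([bx[m],by[m]],1); print('rim',q.min(0),q.max(0))
p=w+ex*ce[0]/1000+ey*(ce[1]-205)/1000
tgt([p[0],p[1],.139])
p=w+ey*-.205; tgt([p[0],p[1],.139])
cv2.imwrite('pics/e.png',d['img'][...,::-1])
E
python3 m.py
```

```text
time: 10.75
eef_pos: [0.5338, -0.1924, 0.2578]
tcp_rot: [-0.121, 0.993, 0.001, -0.0]
contact_force: [-0.0, -0.1, 0.4]
opening: 1.004
finger_force: 0.0
bar 2941 [-6.163479  1.154441] 164.77873759477006 ((0.28424835205078125, 1.2787470817565918), (14.002504348754883, 128.83673095703125), 89.77586364746094)
centre bath [0.28141022 1.2274504 ]
foot tip pct [101.18452871 102.41065226 104.74872674 133.10677567]
rim [ -81.66639693 -122.26232977] [ 80.30088705 120.57468027]
move cm [-1.00e-02 -6.60e-01  1.19e+01] tool y dir 103.92 t 10.8 F [-0.7 -0.3  0.1]
move cm [ 0.02 -0.78 11.9 ] tool y dir 103.92 t 10.8 F [-0.7 -0.3  0.1]
```

View pics/e.png

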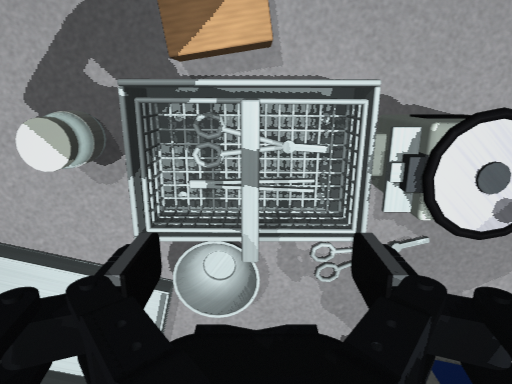

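The view shows the bar at (250,180), the rim centred as expected, both instruments inside, and the foot at (405,170) outside the bath. Descending to grip.

```bash
python3 -m pendant '[{"dx":0,"dy":-0.65,"dz":3,"twist":0},{"dx":0,"dy":-0.65,"dz":6,"twist":0},{"dx":0,"dy":-0.65,"dz":9,"twist":0},{"dx":0,"dy":-0.65,"dz":11,"twist":0},{"dx":0,"dy":-0.65,"dz":11.8,"twist":0},{"dx":0,"dy":-0.65,"dz":11.8,"twist":0},{"dx":0,"dy":-0.65,"dz":11.8,"twist":0}]'
python3 -c "
from h import *
w=np.array([.4867,-.001]);y=np.deg2rad(13.8);p=w+np.array([-np.sin(y),np.cos(y)])*-.2038
tgt([p[0],p[1],.139])"
```

```text
time: 11.68
eef_pos: [0.5363, -0.2009, 0.1418]
tcp_rot: [-0.12, 0.993, -0.001, 0.001]
contact_force: [0.6, -0.3, -0.6]
opening: 0.996
finger_force: 0.0
move cm [0.05 0.22 0.27] tool y dir 103.81 t 11.675 F [ 0.6 -0.3 -0.6]
```

```bash
python3 -m pendant '[{"dx":0,"dy":0.15,"dz":0.2,"twist":0},{"dx":0,"dy":0.15,"dz":0.2,"twist":0},{"dx":0,"dy":0.15,"dz":0.2,"twist":0},{"dx":0,"dy":0.15,"dz":0.2,"twist":0},{"dx":0,"dy":0.15,"dz":0.2,"twist":0},{"dx":0,"dy":0.15,"dz":0.2,"twist":0},{"dx":0,"dy":0.15,"dz":0.2,"twist":0}]' 0 100
python3 -c "
from h import *
w=np.array([.4867,-.001]);y=np.deg2rad(13.8);p=w+np.array([-np.sin(y),np.cos(y)])*-.2038
tgt([p[0],p[1],.139])"
```

```text
time: 12.55
eef_pos: [0.5349, -0.1984, 0.1383]
tcp_rot: [-0.12, 0.993, 0.001, -0.0]
contact_force: [-2.0, 4.0, 3.0]
opening: 0.146
finger_force: 97.6
move cm [-0.02 -0.06 -0.07] tool y dir 103.81 t 12.55 F [-2.  4.  3.]
```

```bash
python3 -m pendant '[{"dx":0,"dy":0,"dz":-0.3,"twist":0},{"dx":0,"dy":0,"dz":-0.8,"twist":0},{"dx":0,"dy":0,"dz":-1.3,"twist":0},{"dx":0,"dy":0,"dz":-1.9,"twist":0},{"dx":0,"dy":0,"dz":-2.5,"twist":0},{"dx":0,"dy":0,"dz":-3.1,"twist":0},{"dx":0,"dy":0,"dz":-3.7,"twist":0},{"dx":0,"dy":0,"dz":-4.3,"twist":0},{"dx":0,"dy":0,"dz":-4.8,"twist":0},{"dx":0,"dy":0,"dz":-5,"twist":0}]'
python3 -m pendant '[{"dx":0,"dy":0,"dz":-0.3,"twist":0},{"dx":0,"dy":0,"dz":-0.8,"twist":0},{"dx":0,"dy":0,"dz":-1.4,"twist":0},{"dx":0,"dy":0,"dz":-2.1,"twist":0},{"dx":0,"dy":0,"dz":-2.8,"twist":0},{"dx":0,"dy":0,"dz":-3.5,"twist":0},{"dx":0,"dy":0,"dz":-4.3,"twist":0},{"dx":0,"dy":0,"dz":-5.1,"twist":0},{"dx":0,"dy":0,"dz":-5.8,"twist":0},{"dx":0,"dy":0,"dz":-6.3,"twist":0}]'
python3 -m pendant '[{"dx":0,"dy":0,"dz":-0.1,"twist":0},{"dx":0,"dy":0,"dz":-0.2,"twist":0},{"dx":0,"dy":0,"dz":-0.2,"twist":0},{"dx":0,"dy":0,"dz":-0.2,"twist":0}]'
python3 - <<'E'
from h import *
w=np.array([.4867,-.001]);y=np.deg2rad(13.8);ex=np.array([np.cos(y),np.sin(y)]);ey=np.array([-np.sin(y),np.cos(y)]);p=w-ey*.205
tgt([p[0],p[1],.254]); print(ctrl.get_state()['wrist_torque'])
shot('wrist'); shot('side')
d=ld('wrist'); P=cloud(d);c=P[...,:2]-w;bx=c@ex*1000;by=c@ey*1000+205;z=P[...,2]*1000
for n,m in(('bar',(z>262)&(z<290)&(abs(bx)<70)&(abs(by)<15)),('basket rim',(z>205)&(z<235)&(abs(bx)<75)&(abs(by)<115)),('bath rim',(z>90)&(z<100)&(abs(bx)<90)&(abs(by)<130)&(bx>-85))):
    q=np.stack([bx[m],by[m],z[m]],1); A=np.c_[q[:,:2],np.ones(len(q))]; f=np.linalg.lstsq(A,q[:,2],rcond=None)[0]
    print(n,len(q),q.min(0),q.max(0),'z',np.median(q[:,2]),'tilt deg',np.degrees(f[:2]),'z0',f[2])
e=ld('side')['img'][150:384,200:440]
cv2.imwrite('pics/f.png',np.hstack([cv2.resize(d['img'],(400,300)),cv2.resize(e,(390,300))])[...,::-1])
E
```

```text
time: 13.8
eef_pos: [0.5353, -0.1991, 0.1888]
tcp_rot: [-0.12, 0.993, -0.0, 0.0]
contact_force: [-0.6, -0.7, -5.9]
opening: 0.144
finger_force: 97.5
time: 15.05
eef_pos: [0.5352, -0.1991, 0.252]
tcp_rot: [-0.12, 0.993, -0.0, 0.0]
contact_force: [-0.4, 0.1, -5.6]
opening: 0.144
finger_force: 97.5
time: 15.55
eef_pos: [0.535, -0.199, 0.253]
tcp_rot: [-0.12, 0.993, 0.0, -0.0]
contact_force: [-0.7, 0.1, -6.1]
opening: 0.145
finger_force: 97.5
move cm [-0.03 -0.12 -0.1 ] tool y dir 103.8 t 15.55 F [-0.7  0.1 -6.1]
[-0.00080579  0.0646212   0.02225644]
bar 9165 [-64.14324898 -14.98457696 262.0086672 ] [ 30.83084859  14.9790601  289.99739044] z 279.6396063505863 tilt deg [ 0.37544261 -2.0595412 ] z0 279.7729758020926
basket rim 7505 [ -64.90261744 -106.44955459  205.03238101] [ 65.85301564 105.02749118 222.06993579] z 219.1208145603764 tilt deg [-1.17684437  0.1915771 ] z0 217.74641894384604
bath rim 3625 [ -81.64929566 -121.5949775    90.00158548] [ 78.45812806 120.28433846  97.69216701] z 94.67850408943862 tilt deg [-0.21583117  0.01027346] z0 94.44518296558138
```

View pics/f.png

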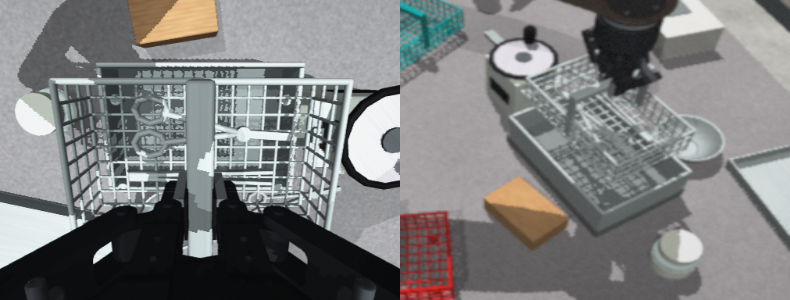

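The basket is lifted with both instruments in it (needle holder (160,125), tweezers (160,178) in the left half) and centred over the bath. One quick level check, then I'll hand it in.

```bash
python3 - <<'E'
from h import *
w=np.array([.4867,-.001]);y=np.deg2rad(13.8);ex=np.array([np.cos(y),np.sin(y)]);ey=np.array([-np.sin(y),np.cos(y)])
d=ld('wrist'); P=cloud(d);c=P[...,:2]-w;bx=c@ex*1000;by=c@ey*1000+205;z=P[...,2]*1000
for lo,hi in((-66,-50),(-50,-20),(-20,20),(20,50),(50,68)):
  for s in(-1,1):
    m=(z>205)&(z<235)&(bx>lo)&(bx<hi)&(by*s>98)&(by*s<110); print(lo,s,m.sum(),np.percentile(z[m],90).round(1) if m.any() else '')
E
python3 -m pendant '[{"dx":0,"dy":-0.1,"dz":0,"twist":0},{"dx":0,"dy":-0.1,"dz":0,"twist":0},{"dx":0,"dy":-0.1,"dz":0,"twist":0},{"dx":0,"dy":-0.1,"dz":0,"twist":0},{"dx":0,"dy":-0.1,"dz":0,"twist":0},{"dx":0,"dy":-0.1,"dz":0,"twist":0}]'
```

```text
-66 -1 321 220.0
-66 1 294 220.6
-50 -1 620 219.8
-50 1 631 220.5
-20 -1 727 219.7
-20 1 740 220.4
20 -1 475 219.5
20 1 479 220.2
50 -1 49 219.6
50 1 50 220.4
time: 16.4
eef_pos: [0.5354, -0.2, 0.2534]
tcp_rot: [-0.12, 0.993, -0.0, 0.0]
contact_force: [-0.1, 0.4, -6.2]
opening: 0.145
finger_force: 97.5
```

The rim is level to about 0.3° and the feet are at z ≈ 0.145, which is 50 mm above the bath's rim.

```bash
python3 -c "
from plant import ctrl
print(ctrl.sign_off())"
```

```text
the job is handed in; nothing more can be done
None
```

The handwheel is wound to its stop, and the arm is holding the basket still and level over the middle of the bath, instruments inside and feet about 5 cm above the rim; the job is handed in.

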